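Crank the sample lift level with the balance pan

TASK

Swing the folded crank of the sample lift fully out until its yellow latch snaps up behind it and holds it, then turn the wheel clockwise by the crank until the lift's platform is level with the pan of the balance beside it, so that the jar can later be slid straight across. Leave the jar standing on the platform and the crank still latched out, let go, and do not knock the balance or the things lying about.

Things in the scene. Friction and masses are not known exactly. Their poses are not given: they have to be found in the camera images.
- lift_unit: the sample lift, fixed to the bench: white gearbox 110 x 110 mm, 65 mm high, and, joined by a foot plate, a telescopic column with a platform. Origin on the wheel's upright axis at bench height; its y axis points from the wheel to the column (210 mm away). The wheel cannot turn while the crank is not fully out (a pin locks it).
- hub (a point): centre of the wheel's top face, 97 mm above the bench. The wheel is a blue disc, 150 mm across, 12 mm thick, lying flat on top of the gearbox and turning about the upright axis
- pivot (a point): the crank's hinge (upright axis) on the wheel, 30 mm from the wheel's axis, at the height of the top of the crank bar (110 mm above the bench)
- grip (a point): centre of the top of the red grip, 165 mm above the bench. The grip is an upright cylinder 22 mm in diameter and 55 mm tall that stands on the free end of the flat steel crank bar (20 mm wide, 9 mm thick, top 110 mm above the bench), 60 mm from the hinge; it stays upright all the time. Folded, it stands 30 mm from the wheel's axis on the side opposite the hinge; swung out, 90 mm from the wheel's axis on the side of the hinge, just beyond the wheel's rim
- crank (a joint): swing of the crank about its hinge on the wheel, rad: 0 folded over the wheel, grows counter-clockwise seen from above, stops at 3.16; starts at 0 to 0.6. Fully out and latched from about 3.1. It takes about 0.5 N at the grip to swing, then up to about 12 N as the bar climbs the latch at about 2.3 rad, and 2 to 4 N from there on while it presses the latch down
- latch (a joint): how far the yellow spring latch on the wheel is pressed down, m: 0 up, 0.0065 fully down. A wedge 9 x 22 mm standing 9 mm above the wheel near its rim, 35 mm from the hinge; the bar rides over it and it snaps up behind the bar (back to 0), which then cannot fold back
- wheel (a joint): turn of the wheel, rad: 0 as locked at the start, grows CLOCKWISE seen from above, up to 8.6. Each rad raises the platform 6 mm. It turns stiffly, about 2 N at the swung-out grip, and stays where it is left
- platform_top (a point): centre of the top face of the lift's platform, a square aluminium plate 120 x 120 mm with a blue inlay, 90 mm above the bench at the start; it rises by up to 51 mm. Its axes are those of the lift unit
- pan (a point): centre of the top face of the balance's steel pan, 170 x 180 mm, level. Its z is the height to reach, 105 to 135 mm above the bench (the granite slab under the balance differs)
- balance: the white balance on its granite slab, fixed, 300 x 190 mm, beside the platform with a gap of about 10 to 20 mm. Origin at bench height or up to 25 mm above it
- jar: the amber jar on the platform, 68 mm in diameter, 100 mm tall, about 0.35 kg, loose. Origin at the centre of its underside
- beaker: clear plastic beaker, 72 mm across, 85 mm tall, loose; bystander. Origin under its centre
- reagent: white bottle, 64 mm across, 150 mm tall, loose; bystander. Origin under its centre
- scoop: lab spatula 170 mm long lying on the bench between the lift and the robot, loose; bystander. Origin under its middle

How it is judged:
By the outcome, as a careful person would: the job done as asked, in the order asked, and still so for the second after the job is handed in, with the robot touching nothing.
It also fails if it takes over 72 s, if anything falls off the work surface, if the arm or the gripper's body presses on something with over 40 N, if the wrist force passes 120 N, or if a joint passes its speed limit or range.

ROBOT

A 6-joint arm with a two-finger parallel gripper is mounted at the origin on the work surface. World frame = base frame: x ahead of the robot, y to its left, z up, the work surface at z = 0. Lengths are in m, angles in rad, forces in N, time in s.
With the tool pointing down it reaches from about 0.275 to 1 m from the base axis. Payload 8.4 kg.
Tool frame: the origin (TCP) lies on the centre line of the jaws, within the pads' length; the fingertips stand 17 mm ahead of it and the grasp point (between the pads) lies 2 mm behind it (bot.tcp_to_tips is the z of the fingertips in the tool frame, in m); z points along the fingers, y is the line along which they close (so a half turn about z gives the same grasp; the last joint's range is limited). The gripper opens to 85 mm and grips with 20 to 120 N. Pads are 22 mm wide; open, the fingers measure 114 mm over their backs; the gripper's body (76 mm by 85 mm) begins 54 mm behind the grasp point. The pads swing forward as they close: fully open they stand 13 mm farther back than shut.
Start: joints at [1.221, 0.353, 1.633, -0, 1.155, -0.002], TCP at [0.213, 0.588, 0.248] pointing down, gripper open.
Joint ranges: [-2.63, 2.63], [-0.92, 2.1], [0.06, 2.66], [-1.3, 4.44], [0, 2.69], [-3.02, 3.02]. Speed limits (rad/s): [2.22, 2.22, 2.79, 3.14, 3.14, 3.14].

INTERFACE

Orientations are given as a unit quaternion [x, y, z, w].
In Python, from workcell import bot, hand, kinematics, get_obs, vision, hand_in gives the robot as it stands. The module is installed in compiled form; this text tells all that it offers. Calls block until the motion is done:
- bot.reach(position, orientation): joint-space move of the TCP to a pose.
- bot.servo_line(position, ori=None, velocity=0.15): straight line of the TCP; ori=None keeps the orientation; velocity is the mean speed in m/s.
- bot.goto_joints(angles): joint-space move.
- hand.move_gripper(opening, strength=None): finger opening in m; strength is the grip in N (None keeps the last); returns when the fingers have stopped.
- bot.dwell(seconds).
- kinematics.solve_ik(position, orientation): joint angles nearest the present ones, or None.
- get_obs(): the state.
- vision.read_camera(name): name is "scene" or "top" or "wrist"; returns a dict with "frame" (480x640x3 uint8, red, green, blue), "intrinsics" (3x3 intrinsics, pixels), "view" (4x4, takes a point from world to camera coordinates). Camera axes: x right, y down, z forward; pixel columns grow to the right and rows downward; lengths in m; the calibration is good to about 2 mm. A picture is of the moment at which its call begins. There is no depth.
A pose or a line that the arm cannot do raises bot.IKError and nothing moves.
- hand_in(): hands the job in; it is judged then, once.
The state is a dict: "time_s": time; "joint_pos": joint angles; "joint_vel": joint speeds; "joint_efforts": joint torques, N m; "position": TCP position; "orientation": TCP orientation; "wrist_force": force on the tool from outside, world axes, zero at the start; "ft_torque": the same for the moment, N m; "gripper_width": finger opening in m; "grip_force": force on a finger pad.
Only numpy, scipy, OpenCV 4.12 (cv2) and the standard library are available. Lean on these libraries where they do the work, as an engineer would, in place of code of your own. Each camera call takes 0.05 s, during which the arm holds its last target. There are 200 camera calls.

## Working session

There is one attempt and no reset: what is moved stays moved. The work goes in short steps, each a Python script; the robot and the scene stay as the last script left them, time stands still between calls to the robot, and variables do not carry over. Pictures are saved under pics/ and viewed, at most 10 in all, crops included, and the job is handed in when it is done.

```bash
mkdir -p pics; python3 - <<'E'
from workcell import *
import cv2,numpy as np
for n in("scene","top"):
    c=vision.read_camera(n); cv2.imwrite(f"pics/{n}0.png",c["frame"][:,:,::-1]); np.savez(f"{n}0.npz",**c)
    print(n,c["intrinsics"].tolist(),np.round(c["view"],4).tolist())
print(get_obs())
E
```

```text
scene [[476.5895122589298, 0.0, 317.49401521551124], [0.0, 476.5895122589298, 242.34900485617612], [0.0, 0.0, 1.0]] [[0.3181, 0.9479, -0.0191, -0.1825], [0.5621, -0.2048, -0.8013, -0.2088], [-0.7635, 0.2441, -0.5979, 1.6712], [0.0, 0.0, 0.0, 1.0]]
top [[613.4378910254406, 0.0, 318.4957964986287], [0.0, 613.4378910254406, 235.76816448265762], [0.0, 0.0, 1.0]] [[0.0147, -0.9999, -0.0034, -0.0196], [-0.9866, -0.0139, -0.1623, 0.5498], [0.1622, 0.0058, -0.9867, 1.4667], [0.0, 0.0, 0.0, 1.0]]
{'time_s': 0.1, 'joint_pos': array([ 1.22060678e+00,  3.53581677e-01,  1.63405790e+00,  2.01137926e-05,
        1.15519332e+00, -2.39711985e-03]), 'joint_vel': array([-4.02593629e-04, -7.34725502e-04, -1.47263198e-03, -2.40462818e-03,
        1.14612419e-03,  3.72223317e-05]), 'joint_efforts': array([ 6.17277728e-04, -6.06353760e+01, -3.42823648e+01, -1.04993419e-04,
        3.95580166e-03, -4.08405214e-06]), 'position': array([0.21286889, 0.58720362, 0.24763579]), 'orientation': array([ 1.73025075e-01,  9.84917224e-01, -6.08897734e-04, -1.17813755e-04]), 'wrist_force': array([0.3703733 , 0.11125622, 0.066507  ]), 'ft_torque': array([-0.04441708,  0.03640015,  0.00125781]), 'grip_force': 0.0, 'gripper_width': 0.08531059322524355}
```

View pics/scene0.png

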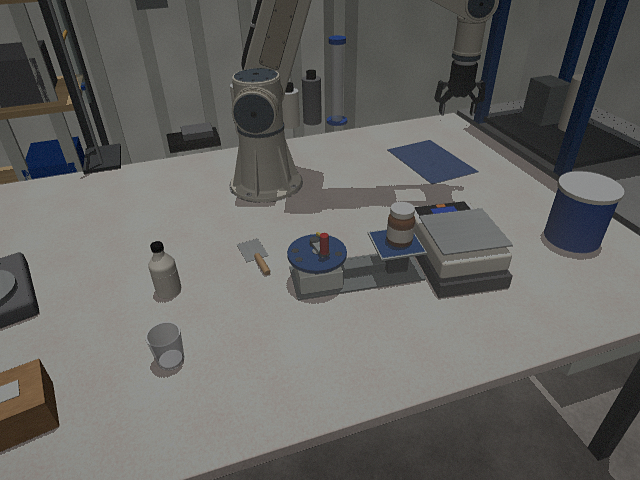

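View pics/top0.png

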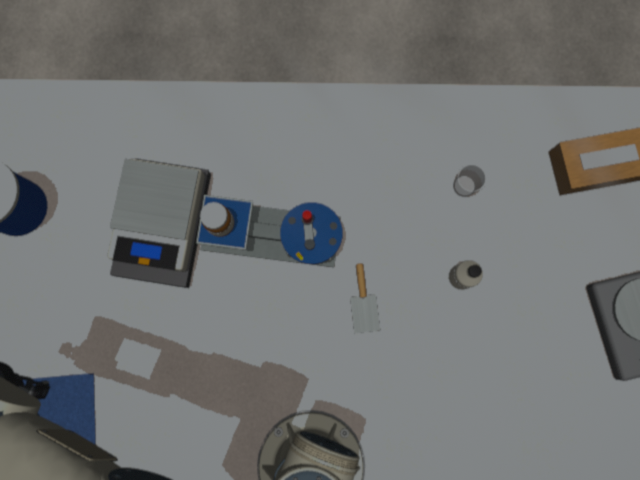

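The wheel is at about (312,233) in the top view, with the red grip at (308,215), a yellow latch at (298,257), the platform at (225,222) and the pan at (157,197). In the scene view the grip top is at (324,236). I'll zoom in on both.

```bash
cat > h.py <<'E'
import numpy as np,cv2
def ray(c,uv):
    V=c["view"];R=V[:3,:3];o=-R.T@V[:3,3]
    d=R.T@np.linalg.inv(c["intrinsics"])@np.array([*uv,1.]);return o,d
def onz(c,uv,z):
    o,d=ray(c,uv);return o+d*(z-o[2])/d[2]
def proj(c,p):
    q=c["view"][:3,:3]@np.asarray(p)+c["view"][:3,3];q=c["intrinsics"]@q;return q[:2]/q[2]
def tri(l):
    A=0;b=0
    for c,uv in l:
        o,d=ray(c,uv);d/=np.linalg.norm(d);P=np.eye(3)-np.outer(d,d);A=A+P;b=b+P@o
    return np.linalg.solve(A,b)
def crop(f,x,y,w,h,s): return cv2.resize(f[y:y+h,x:x+w,::-1],None,fx=s,fy=s,interpolation=cv2.INTER_CUBIC)
E
python3 - <<'E'
from h import *
t=np.load("top0.npz");s=np.load("scene0.npz")
a=crop(t["frame"],100,145,260,150,3);b=crop(s["frame"],280,190,260,110,3)
im=np.vstack([a[:300*2],b])[:600] if 0 else np.vstack([a,b]); im=cv2.convertScaleAbs(im,alpha=1.5)
cv2.imwrite("pics/crop0.png",cv2.resize(im,None,fx=.75,fy=.75,interpolation=cv2.INTER_AREA))
for n,c in(("t",t),("s",s)):
    h=cv2.cvtColor(c["frame"],cv2.COLOR_RGB2HSV)
    for nm,lo,hi in(("blue",(100,120,40),(125,255,255)),("red",(0,170,60),(6,255,255)),("yel",(20,130,80),(35,255,255))):
        m=cv2.inRange(h,lo,hi);k,_,st,ce=cv2.connectedComponentsWithStats(m)
        print(n,nm,[(st[i].tolist(),ce[i].round(1).tolist()) for i in range(1,k) if st[i,4]>8])
E
```

```text
t blue [([0, 175, 47, 60, 1547], [25.5, 209.8]), ([199, 197, 51, 50, 1110], [229.7, 223.9]), ([281, 203, 61, 61, 2317], [311.3, 233.5]), ([130, 241, 33, 19, 454], [145.7, 250.2]), ([34, 375, 61, 68, 2653], [70.4, 403.8]), ([23, 379, 4, 6, 18], [24.2, 381.4])]
t red [([303, 212, 8, 8, 53], [306.7, 215.6])]
t yel [([297, 253, 6, 7, 23], [299.4, 255.7]), ([139, 258, 10, 6, 25], [143.4, 260.4])]
s blue [([485, 0, 26, 102, 664], [497.1, 46.0]), ([565, 0, 29, 82, 525], [578.4, 42.3]), ([562, 0, 66, 174, 1353], [594.1, 86.7]), ([329, 36, 17, 9, 128], [336.7, 39.6]), ([81, 85, 5, 5, 20], [82.7, 87.0]), ([578, 90, 7, 4, 10], [580.9, 91.8]), ([327, 117, 4, 5, 14], [328.5, 118.6]), ([330, 116, 17, 9, 43], [340.2, 120.8]), ([565, 132, 4, 11, 12], [566.3, 137.1]), ([72, 137, 6, 11, 41], [74.9, 140.7]), ([22, 140, 55, 39, 1346], [46.4, 159.9]), ([565, 196, 53, 50, 1007], [592.9, 217.7]), ([430, 206, 27, 8, 120], [443.3, 209.4]), ([568, 212, 6, 4, 11], [570.9, 213.5]), ([370, 231, 16, 26, 98], [378.9, 243.1]), ([288, 235, 28, 23, 57], [296.7, 243.5]), ([394, 235, 30, 21, 144], [410.4, 248.0]), ([329, 239, 3, 11, 14], [329.3, 243.6]), ([335, 238, 12, 20, 48], [342.3, 248.3]), ([386, 248, 8, 8, 24], [389.5, 251.7]), ([310, 250, 8, 10, 17], [312.6, 254.2]), ([291, 259, 9, 7, 17], [295.7, 262.0]), ([315, 262, 7, 5, 12], [318.2, 263.9]), ([328, 262, 4, 6, 9], [329.6, 265.0])]
s red []
s yel [([316, 232, 4, 4, 9], [317.7, 233.2])]
```

View pics/crop0.png

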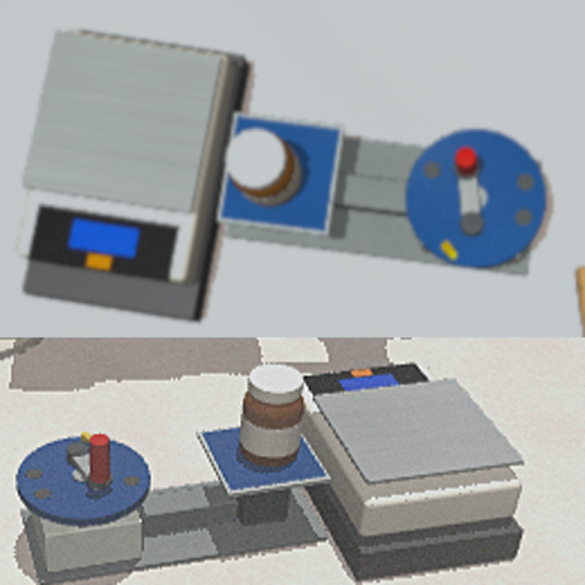

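```bash
python3 - <<'E'
from h import *
np.set_printoptions(precision=4,suppress=True)
t=np.load("top0.npz");s=np.load("scene0.npz")
T=lambda x,y:(100+x/2.25,145+y/2.25)
S=lambda x,y:(280+x/2.25,190+(y-337)/2.25)
hub=onz(t,(311.3,233.3),.097);g=onz(t,(306.7,215.8),.165);p=onz(t,T(472,223),.11);l=onz(t,T(449,250),.103)
pl=onz(t,T(282,173),.09)
print("hub",hub,"grip",g,"piv",p,"latch",l,"plat",pl)
print("dist hub-g",np.linalg.norm((g-hub)[:2]),"hub-p",np.linalg.norm((p-hub)[:2]),"g-p",np.linalg.norm((g-p)[:2]),"hub-pl",np.linalg.norm((pl-hub)[:2]),"p-l",np.linalg.norm((p-l)[:2]))
print("grip tri",tri([(t,(306.7,215.8)),(s,S(100,437))]),"hub tri scene",onz(s,S(84,479),.097))
print("plat scene",[onz(s,S(*q),.09) for q in((200,432),(228,493),(330,478))])
print("plat top",[onz(t,T(*q),.09) for q in((235,113),(343,126),(330,234),(219,220))])
print("pan",tri([(t,T(58,31)),(s,S(522,463))]),tri([(t,T(226,53)),(s,S(372,480))]))
a=lambda v:np.arctan2(v[1],v[0])
print("yaw",a(pl-hub)-np.pi/2,"ang piv",a(p-hub),"ang bar",a(g-p))
print("reagent",onz(t,(468,272),.075),"beaker",onz(t,(468,182),.04),"scoop",onz(t,(362,265),.01),onz(t,(366,332),0.01))
E
```

```text
hub [0.5472 0.0052 0.097 ] grip [0.576  0.0152 0.165 ] piv [0.5192 0.0082 0.11  ] latch [0.4913 0.0319 0.103 ] plat [0.5732 0.2121 0.09  ]
dist hub-g 0.030490744534038085 hub-p 0.028167574007688986 g-p 0.05727323832953099 hub-pl 0.20850963997397393 p-l 0.0366034722297699
grip tri [0.577  0.0174 0.1629] hub tri scene [0.5598 0.0062 0.097 ]
plat scene [array([0.5126, 0.1664, 0.09  ]), array([0.6286, 0.1493, 0.09  ]), array([0.6429, 0.2666, 0.09  ])]
plat top [array([0.638 , 0.2652, 0.09  ]), array([0.6254, 0.1487, 0.09  ]), array([0.5083, 0.1587, 0.09  ]), array([0.5216, 0.277 , 0.09  ])]
pan [0.7192 0.4534 0.1166] [0.6975 0.2758 0.1237]
yaw -0.12519590197636998 ang piv 3.037740030620203 ang bar 0.12283468016430833
reagent [ 0.4624 -0.3703  0.075 ] beaker [ 0.6927 -0.3843  0.04  ] scoop [ 0.4832 -0.1214  0.01  ] [ 0.3177 -0.1317  0.01  ]
```

The measurements agree with the given sizes (30 mm and 60 mm offsets, 210 mm to the platform). The crank starts at about 0.23 rad. I'll grasp with the jaws closing tangentially and swing about the pivot, rotating the tool with the bar.

```bash
cat >> h.py <<'E'
from workcell import *
def quat(psi): a=(psi+np.pi/2)/2; return np.array([np.cos(a),np.sin(a),0,0])
def arc(c,r,b0,b1,z,off,v,step,stop=lambda b,ft:False,log=4):
    """swing grip about c; tool yaw = b+off; ft = force on the tool along the direction of motion"""
    n=max(1,int(np.ceil(abs(b1-b0)/step)));sg=np.sign(b1-b0)
    for i,b in enumerate(np.linspace(b0,b1,n+1)[1:]):
        bot.servo_line([c[0]+r*np.cos(b),c[1]+r*np.sin(b),z],quat(b+off),velocity=v)
        o=get_obs();F=o["wrist_force"];ft=sg*(-F[0]*np.sin(b)+F[1]*np.cos(b));fr=F[0]*np.cos(b)+F[1]*np.sin(b)
        if i%log==0: print("b %.2f ft %.1f fr %.1f fz %.1f w %.4f j6 %.2f t %.1f"%(b,ft,fr,F[2],o["gripper_width"],o["joint_pos"][5],o["time_s"]))
        if stop(b,ft): print("stop",b,ft);break
    return b
HUB=np.array([.5475,.0055]);PIV=np.array([.5175,.0085])
E
python3 - <<'E'
from h import *
p=get_obs()["position"];bot.servo_line([p[0],p[1],.30],velocity=.2)
b0=.125;q=quat(b0-np.pi/2);g=[.5765,.0165]
bot.reach([*g,.26],q);bot.servo_line([*g,.147],velocity=.12)
hand.move_gripper(.015,30)
o=get_obs();print(o["position"],o["gripper_width"],o["grip_force"],o["wrist_force"],o["joint_pos"],o["time_s"])
r=np.linalg.norm(np.array(g)-PIV)
b=arc(PIV,.060,b0,2.0,.147,-np.pi/2,.10,.15,lambda b,f:f<-25,2)
E
```

```text
[0.5765918  0.01650161 0.14721737] 0.020779517139206442 30.15306293964386 [-0.19081506  0.01293731  2.6623515 ] [2.60093409e-02 3.94689066e-01 1.82552208e+00 3.63356988e-06
 9.21146985e-01 1.47177039e+00] 4.6083
b 0.27 ft 0.3 fr -2.2 fz 5.0 w 0.0211 j6 1.34 t 4.9
b 0.56 ft -0.4 fr -1.7 fz 4.3 w 0.0211 j6 1.08 t 5.5
b 0.85 ft -2.3 fr -0.8 fz 3.4 w 0.0214 j6 0.82 t 6.1
b 1.13 ft -5.2 fr -0.4 fz 4.3 w 0.0211 j6 0.55 t 6.7
b 1.42 ft -4.1 fr 0.7 fz 2.7 w 0.0209 j6 0.28 t 7.2
b 1.71 ft -3.2 fr -2.0 fz 4.2 w 0.0215 j6 -0.01 t 7.8
b 2.00 ft -4.5 fr -5.7 fz 1.3 w 0.0210 j6 -0.30 t 8.4
```

```bash
python3 - <<'E'
from h import *
hand.move_gripper(.015,50)
b=arc(PIV,.060,2.0,3.16,.147,-np.pi/2,.06,.05,lambda b,f:f<-35 or (b>2.95 and f<-18),2)
o=get_obs();print(b,o["position"],o["gripper_width"])
c=vision.read_camera("top");s=vision.read_camera("scene")
im=np.vstack([crop(c["frame"],260,180,120,100,5)[:,:],crop(s["frame"],260,200,120,100,5)]);im=cv2.convertScaleAbs(im,alpha=1.5)
cv2.imwrite("pics/c1.png",np.hstack([im[:500],im[500:]])[:, :1200:1][:, :]);cv2.imwrite("pics/c1.png",cv2.resize(np.hstack([im[:500],im[500:]]),(792,330)))
E
```

```text
b 2.05 ft -4.0 fr -6.8 fz 2.5 w 0.0206 j6 -0.35 t 8.9
b 2.15 ft -4.4 fr -6.5 fz 0.9 w 0.0205 j6 -0.45 t 9.4
b 2.24 ft -4.1 fr -8.0 fz 0.5 w 0.0208 j6 -0.56 t 9.9
b 2.34 ft -4.1 fr -8.8 fz 0.3 w 0.0209 j6 -0.66 t 10.4
b 2.44 ft -3.4 fr -9.5 fz -0.4 w 0.0209 j6 -0.76 t 10.9
b 2.53 ft -4.1 fr -10.0 fz -1.8 w 0.0207 j6 -0.87 t 11.4
b 2.63 ft -3.8 fr -10.8 fz -3.3 w 0.0205 j6 -0.98 t 11.9
b 2.73 ft -4.8 fr -11.7 fz -2.8 w 0.0207 j6 -1.08 t 12.4
b 2.82 ft -2.5 fr -11.4 fz -5.0 w 0.0204 j6 -1.19 t 12.9
b 2.92 ft -2.7 fr -11.9 fz -5.3 w 0.0209 j6 -1.30 t 13.4
b 3.02 ft -3.3 fr -12.7 fz -6.4 w 0.0203 j6 -1.41 t 13.9
b 3.11 ft -33.0 fr -14.8 fz -9.4 w 0.0207 j6 -1.52 t 14.4
stop 3.111666666666667 -33.03989329560237
3.111666666666667 [0.46138386 0.01459795 0.14747703] 0.02067330402423449
```

View pics/c1.png

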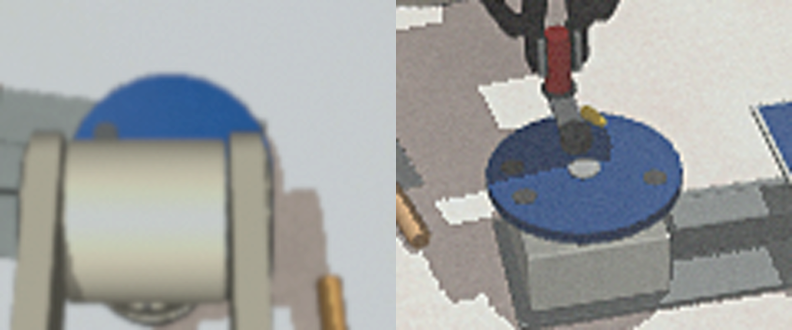

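The crank is against its stop, and the latch shows yellow beside the bar. Next I'll turn the wheel clockwise, reusing the actual grip radius and watching the forces.

```bash
sed -i 's/^HUB=.*/HUB=np.array([.5495,.005]);PIV=np.array([.5195,.0085])/' h.py; python3 - <<'E'
from h import *
p=get_obs()["position"][:2]-HUB;r=np.linalg.norm(p);b0=np.arctan2(p[1],p[0]);print(r,b0)
st=lambda b,f:f<-25
b=arc(HUB,r,b0,b0-.3,.147,-np.pi/2,.06,.1,st,1)
if abs(b-b0+.3)<1e-6: b=arc(HUB,r,b,b0-4.0,.147,-np.pi/2,.10,.14,st,3)
o=get_obs();print(b,b0-b,o["position"],o["wrist_force"],o["joint_pos"])
s=vision.read_camera("scene");np.savez("scene1.npz",**s);cv2.imwrite("pics/s1.png",cv2.convertScaleAbs(crop(s["frame"],270,150,260,160,3),alpha=1.4))
E
```

```text
0.088642242334051 3.032807002550062
b 2.93 ft 2.8 fr 1.3 fz 9.9 w 0.0207 j6 -1.31 t 14.8
b 2.83 ft 2.6 fr 1.6 fz 8.4 w 0.0205 j6 -1.19 t 15.2
b 2.73 ft 2.9 fr 1.5 fz 10.5 w 0.0210 j6 -1.07 t 15.4
b 2.60 ft 1.5 fr 2.7 fz 10.4 w 0.0209 j6 -0.92 t 15.7
b 2.18 ft 1.5 fr 4.8 fz 9.5 w 0.0209 j6 -0.46 t 16.6
b 1.77 ft 0.5 fr 5.6 fz 8.5 w 0.0204 j6 -0.03 t 17.4
b 1.36 ft -2.3 fr 6.8 fz 9.6 w 0.0206 j6 0.37 t 18.3
b 0.95 ft -3.2 fr 4.4 fz 8.9 w 0.0207 j6 0.74 t 19.1
b 0.54 ft -2.4 fr 1.9 fz 8.0 w 0.0208 j6 1.11 t 20.0
b 0.13 ft -3.4 fr -1.4 fz 9.6 w 0.0211 j6 1.46 t 20.8
b -0.28 ft -2.8 fr -4.7 fz 10.3 w 0.0208 j6 1.82 t 21.7
b -0.69 ft -3.2 fr -7.1 fz 11.5 w 0.0209 j6 2.18 t 22.5
-0.967192997449938 4.0 [ 0.59816305 -0.06651467  0.14703359] [-3.40439178  8.39890628 10.65332772] [-0.1146555   0.43041761  1.76783255  0.00323397  0.9464103   2.42196406]
```

View pics/s1.png

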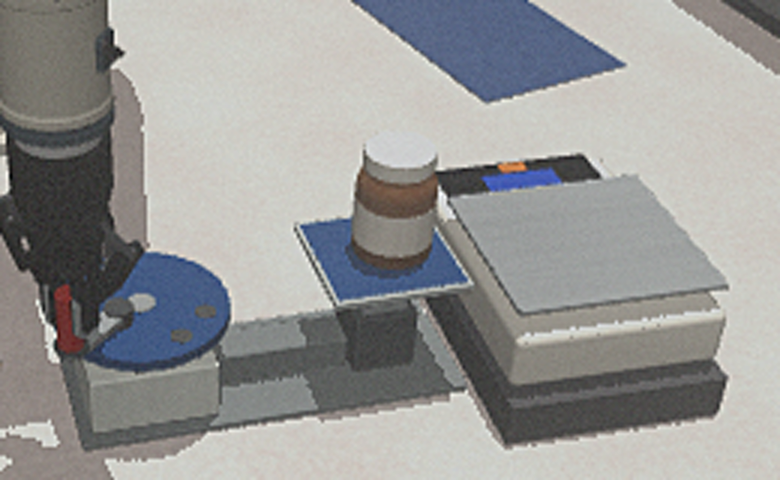

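Wheel turned about 4 rad, and the jar is still standing. I'll release and measure the platform and pan from close by with the wrist camera.

```bash
python3 - <<'E'
from h import *
from scipy.spatial.transform import Rotation as R
np.set_printoptions(precision=4,suppress=True)
hand.move_gripper(.05);o=get_obs();print(o["position"],o["wrist_force"])
p=o["position"];bot.servo_line([p[0],p[1],.30],velocity=.2)
c=vision.read_camera("wrist");o=get_obs()
V=c["view"];Rt=R.from_quat(o["orientation"]).as_matrix()
print("cam in tool",Rt.T@(-V[:3,:3].T@V[:3,3]-o["position"]),"\n",V[:3,:3]@Rt,c["intrinsics"])
# candidate viewing poses: tool tilted, in direction d, from base side
for tilt in(30,45,60):
  for x in (.30,.36,.42):
   for y in (.18,.26):
    z=.27
    for rz in (0,90,180,270):
      d=np.array([np.sin(np.radians(tilt)),0,-np.cos(np.radians(tilt))])
      yv=np.array([0,1.,0]);M=np.c_[np.cross(yv,d),yv,d]@R.from_euler("z",rz,degrees=True).as_matrix()
      k=kinematics.solve_ik([x,y,z],R.from_matrix(M).as_quat())
      if k is not None: print(tilt,x,y,rz,np.array(k))
E
```

```text
[ 0.5993 -0.0681  0.1465] [0.4668 0.3497 0.6723]
cam in tool [ 0.0788  0.0001 -0.1252] 
 [[ 0.0005  1.     -0.0002]
 [-0.9518  0.0004 -0.3068]
 [-0.3068  0.0004  0.9518]] [[387.3772   0.     310.2974]
 [  0.     387.3772 237.244 ]
 [  0.       0.       1.    ]]
30 0.3 0.18 0 [ 0.9131 -0.3338  2.381  -0.5612  0.8382 -0.3303]
30 0.3 0.18 90 [ 0.9131 -0.3338  2.381  -0.5612  0.8382  1.2404]
30 0.3 0.18 180 [ 0.9131 -0.3338  2.381  -0.5612  0.8382  2.8112]
30 0.3 0.18 270 [ 0.9131 -0.3338  2.381  -0.5612  0.8382 -1.9011]
30 0.3 0.26 0 [ 1.0803 -0.1818  2.2834 -0.6125  0.8743 -0.1291]
30 0.3 0.26 90 [ 1.0803 -0.1818  2.2834 -0.6125  0.8743  1.4417]
30 0.3 0.26 180 [ 1.0803 -0.1818  2.2834 -0.6125  0.8743  3.0125]
30 0.3 0.26 270 [ 1.0803 -0.1818  2.2834 -0.6125  0.8743 -1.6999]
30 0.36 0.18 0 [ 0.7343 -0.2396  2.324  -0.5299  0.7246 -0.4939]
30 0.36 0.18 90 [ 0.7343 -0.2396  2.324  -0.5299  0.7246  1.0769]
30 0.36 0.18 180 [ 0.7343 -0.2396  2.324  -0.5299  0.7246  2.6477]
30 0.36 0.18 270 [ 0.7343 -0.2396  2.324  -0.5299  0.7246 -2.0647]
30 0.36 0.26 0 [ 0.9174 -0.1167  2.2322 -0.5977  0.
[... 1819 characters left out ...]
 -0.1544  2.4016 -1.1293  0.5646  0.0757]
45 0.42 0.18 90 [ 0.7534 -0.1544  2.4016 -1.1293  0.5646  1.6465]
45 0.42 0.18 270 [ 0.7534 -0.1544  2.4016 -1.1293  0.5646 -1.4951]
45 0.42 0.26 0 [ 0.9358 -0.0359  2.3016 -1.1214  0.6842  0.2081]
45 0.42 0.26 90 [ 0.9358 -0.0359  2.3016 -1.1214  0.6842  1.7789]
45 0.42 0.26 180 [ 0.9358 -0.0359  2.3016 -1.1214  0.6842 -2.9335]
45 0.42 0.26 270 [ 0.9358 -0.0359  2.3016 -1.1214  0.6842 -1.3627]
60 0.3 0.26 0 [ 1.4962  0.015   2.4777 -1.2883  1.1181  0.8364]
60 0.3 0.26 90 [ 1.4962  0.015   2.4777 -1.2883  1.1181  2.4072]
60 0.3 0.26 180 [ 1.4962  0.015   2.4777 -1.2883  1.1181 -2.3052]
60 0.3 0.26 270 [ 1.4962  0.015   2.4777 -1.2883  1.1181 -0.7344]
```

```bash
python3 - <<'E'
from h import *
from scipy.spatial.transform import Rotation as R
def Q(t):
    d=np.array([np.sin(np.radians(t)),0,-np.cos(np.radians(t))]);y=np.array([0,1.,0]);return R.from_matrix(np.c_[np.cross(y,d),y,d]).as_quat()
bot.reach([.40,.24,.32],Q(5))
ims=[]
for i,(p,t) in enumerate([([.42,.24,.22],45),([.40,.31,.27],38)]):
    bot.reach(p,Q(t));bot.dwell(.2);c=vision.read_camera("wrist");np.savez(f"w{i}.npz",**c);ims.append(c["frame"][::-1,::-1,::-1])
    print(get_obs()["time_s"],[proj(c,q).round(0).tolist() for q in((.51,.16,.114),(.52,.277,.114),(.525,.3,.12))])
cv2.imwrite("pics/w.png",cv2.convertScaleAbs(np.hstack([cv2.resize(i[120:],(400,225)) for i in ims]),alpha=1.4))
cv2.imwrite("pics/w0.png",cv2.convertScaleAbs(ims[0],alpha=1.4));cv2.imwrite("pics/w1.png",cv2.convertScaleAbs(ims[1],alpha=1.4))
E
```

```text
Traceback (most recent call last):
workcell.IKError: the arm cannot take that pose within its joint ranges
```

```bash
python3 - <<'E'
from h import *
from scipy.spatial.transform import Rotation as R
def Q(t):
    d=np.array([np.sin(np.radians(t)),0,-np.cos(np.radians(t))]);y=np.array([0,1.,0]);return R.from_matrix(np.c_[np.cross(y,d),y,d]).as_quat()
first=lambda P:next((p,t) for p,t in P if kinematics.solve_ik(p,Q(t)) is not None)
ims=[]
for i,P in enumerate([[([.42,.25,z],45) for z in(.23,.25,.27)],[([.40,.31,.29],t) for t in(35,30)]]):
    p,t=first(P);bot.reach(p,Q(t));bot.dwell(.2);c=vision.read_camera("wrist");np.savez(f"w{i}.npz",**c);ims.append(c["frame"][::-1,::-1,::-1])
    print(p,t,get_obs()["time_s"],[proj(c,q).round(0).tolist() for q in((.51,.16,.114),(.52,.277,.114),(.525,.3,.12))])
for i in(0,1):cv2.imwrite(f"pics/w{i}.png",cv2.convertScaleAbs(ims[i],alpha=1.4))
E
```

```text
[0.42, 0.25, 0.23] 45 28.8583 [[184.0, 201.0], [347.0, 209.0], [378.0, 219.0]]
[0.4, 0.31, 0.29] 35 29.7 [[140.0, 196.0], [275.0, 204.0], [301.0, 213.0]]
```

View pics/w0.png

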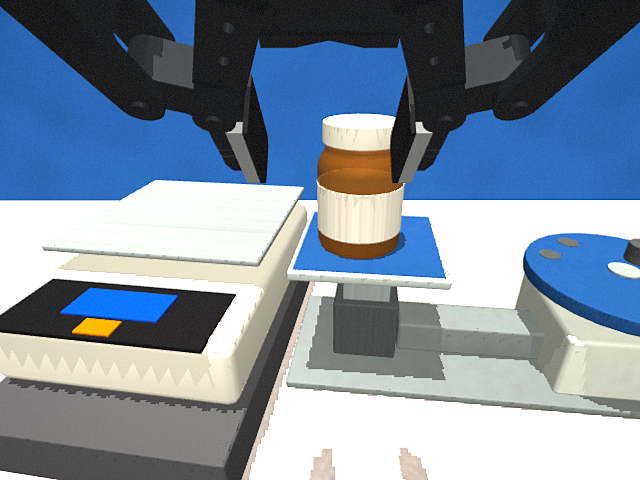

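View pics/w1.png

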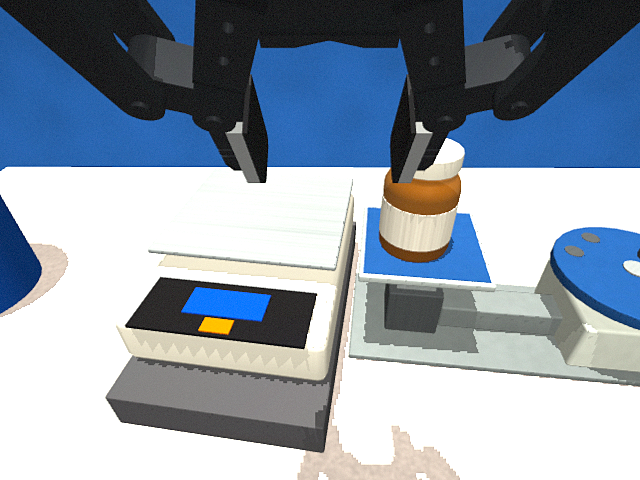

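The pan and platform are both clear. In view 0 the pan's near corner is at about (262,257) and the platform's near corners at (291,275) and (448,281). In view 1 they are at (336,262), (362,274) and (493,281). I'll zoom in on those corners.

```bash
python3 - <<'E'
from h import *
f=[np.load(f"w{i}.npz")["frame"][::-1,::-1] for i in(0,1)]
C=lambda i,x,y:cv2.resize(f[i][y:y+45,x:x+60,::-1],(400,300),interpolation=cv2.INTER_NEAREST)
im=np.vstack([np.hstack([C(0,245,243),C(0,405,245)]),np.hstack([C(1,325,243),C(1,450,245)])])
cv2.imwrite("pics/z.png",im)
E
```

```text
(no output)
```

View pics/z.png

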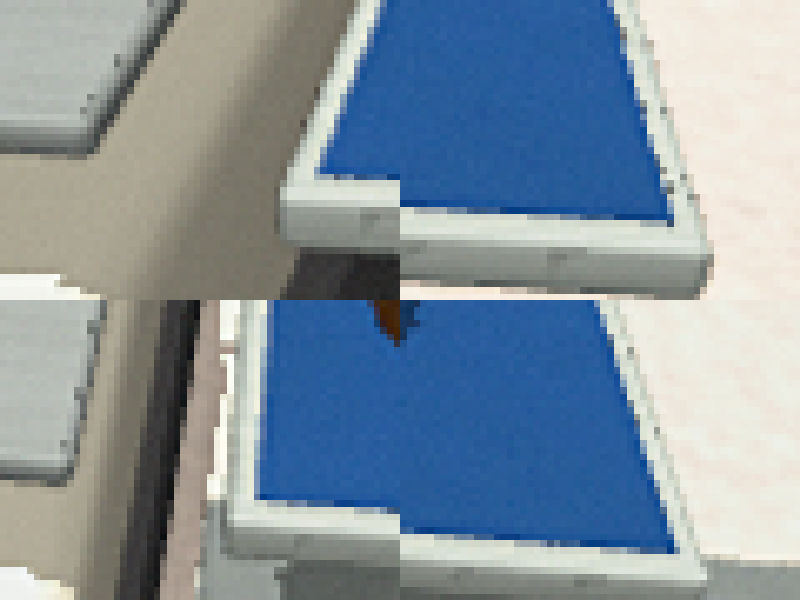

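```bash
python3 - <<'E'
from h import *
np.set_printoptions(precision=4,suppress=True)
w=[np.load(f"w{i}.npz") for i in(0,1)]
raw=lambda u:(639-(u[0]-.5),479-(u[1]-.5))
P=dict(platL=((287.6,274),(359.5,276.75)),platR=((450.9,281.3),(495.6,286.5)),panR=((258.2,262.5),(335.8,268.5)))
for k,(a,b) in P.items():
    X=tri([(w[0],raw(a)),(w[1],raw(b))]);print(k,X,[ (np.array(proj(c,X))-raw(u)).round(2) for c,u in zip(w,(a,b))])
# single-view: assume height z, check platform edge length 120 and the pan edge
for i in(0,1):
  for z in(.110,.113,.116): 
    L=onz(w[i],raw(P["platL"][i]),z);R=onz(w[i],raw(P["platR"][i]),z);print("view",i,"z",z,"edge",np.linalg.norm(L-R),"yaw",np.arctan2(*(L-R)[:2]))
for i in(0,1):
  for z in(.113,.117,.121,.125):print(i,z,"panR",onz(w[i],raw(P["panR"][i]),z))
# far pan corner rough: length of right edge (180) and front edge (170) at z
c={0:((258.2,262.5),(304.5,187.5),(44,252)),1:((335.8,268.5),(353.5,179),(149.5,254.5))}
for i in(0,1):
  for z in(.113,.117,.121,.125):
    a,b,d=[onz(w[i],raw(u),z) for u in c[i]];print(i,z,np.linalg.norm(a-b),np.linalg.norm(a-d))
E
```

```text
platL [0.5217 0.2809 0.1104] [array([-0.12,  0.12]), array([ 0.1, -0.1])]
platR [0.5061 0.1644 0.1138] [array([ 0.18, -0.11]), array([-0.15,  0.08])]
panR [0.5223 0.3022 0.1198] [array([ 0.05, -0.05]), array([-0.04,  0.04])]
view 0 z 0.11 edge 0.11939997679095359 yaw 0.08366349434299113
view 0 z 0.113 edge 0.11705152549348086 yaw 0.08366349434299093
view 0 z 0.116 edge 0.1147030741960081 yaw 0.08366349434298975
view 1 z 0.11 edge 0.11916710543937407 yaw 0.10276031942233091
view 1 z 0.113 edge 0.11764840705054977 yaw 0.10276031942233177
view 1 z 0.116 edge 0.11612970866172548 yaw 0.10276031942233167
0 0.113 panR [0.534  0.3046 0.113 ]
0 0.117 panR [0.5271 0.3032 0.117 ]
0 0.121 panR [0.5202 0.3017 0.121 ]
0 0.125 panR [0.5133 0.3003 0.125 ]
1 0.113 panR [0.53  0.302 0.113]
1 0.117 panR [0.5254 0.3021 0.117 ]
1 0.121 panR [0.5208 0.3023 0.121 ]
1 0.125 panR [0.5162 0.3024 0.125 ]
0 0.113 0.17718224628794757 0.1766050905188899
0 0.117 0.17244240914437858 0.17188069298289502
0 0.121 0.1677025720008096 0.16715629544690022
0 0.125 0.16296273485724047 0.16243189791090534
1 0.113 0.1742750410446564 0.17804733364580302
1 0.117 0.17127546821368647 0.17498283317901636
1 0.121 0.16827589538271628 0.1719183327122296
1 0.125 0.16527632255174612 0.16885383224544284
```

Triangulation puts the pan about 8–9 mm above the platform, but the two views have too short a baseline. I'll add near-overhead wrist views to get a solid height difference.

```bash
cat >> h.py <<'E'
from scipy.spatial.transform import Rotation as R
def Q(t):
    d=np.array([np.sin(np.radians(t)),0,-np.cos(np.radians(t))]);y=np.array([0,1.,0]);return R.from_matrix(np.c_[np.cross(y,d),y,d]).as_quat()
def panels(cams,pts,name):
    rows=[]
    for c in cams:
        f=c["frame"][::-1,::-1];r=[]
        for p in pts:
            u,v=proj(c,p);x,y=int(639-u-30),int(479-v-22);r.append(cv2.resize(f[y:y+45,x:x+60,::-1],(400,300),interpolation=cv2.INTER_NEAREST));print("origin",x,y)
        rows.append(np.hstack(r))
    cv2.imwrite(name,np.vstack(rows))
E
python3 - <<'E'
from h import *
bot.reach([.42,.28,.31],Q(15));cs=[]
for i,p in enumerate([[.50,.27,.29],[.50,.33,.29]]):
    bot.reach(p,Q(0));bot.dwell(.2);c=vision.read_camera("wrist");np.savez(f"v{i}.npz",**c);cs.append(c)
panels(cs,[(.5222,.2915,.116),(.507,.1644,.1135)],"pics/z2.png");print(get_obs()["time_s"])
E
```

```text
origin 272 212
origin 429 231
origin 344 213
origin 502 232
31.6333
```

View pics/z2.png

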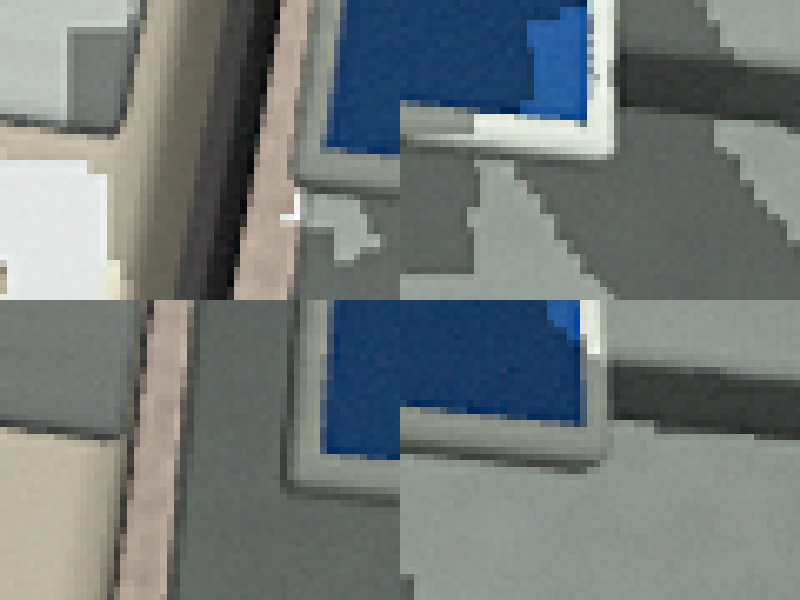

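```bash
python3 - <<'E'
from h import *
from scipy.optimize import least_squares
np.set_printoptions(precision=4,suppress=True)
c=[np.load(n+".npz") for n in("w0","w1","v0","v1")]
raw=lambda u:np.array((639-(u[0]-.5),479-(u[1]-.5)))
o=lambda ox,oy,x,y:(ox+x/6.6667,oy+y/6.6667)
P=dict(platL=((287.6,274),(359.5,276.75),o(272,212,295,181),o(344,213,291,186)),platR=((450.9,281.3),(495.6,286.5),o(429,231,212,153),o(502,232,203,160)),panR=((258.2,262.5),(335.8,268.5),o(272,212,122,122),o(344,213,124,128)))
X={}
for k,us in P.items():
    X[k]=tri([(ci,raw(u)) for ci,u in zip(c,us)]);print(k,X[k],[(proj(ci,X[k])-raw(u)).round(1).tolist() for ci,u in zip(c,us)])
print("edge",np.linalg.norm(X["platL"]-X["platR"]))
# per-image small bias common to the three points: fit points + image shifts (weak prior)
def res(p):
    Y=p[:9].reshape(3,3);s=p[9:].reshape(4,2);r=[s.ravel()/3,[(Y[0,2]-Y[1,2])/.0002,(np.linalg.norm(Y[0]-Y[1])-.12)/.0005]]
    for j,k in enumerate(P):
        for i in range(4): r.append((proj(c[i],Y[j])+s[i]-raw(P[k][i]))/.5)
    return np.concatenate([np.ravel(a) for a in r])
q=least_squares(res,np.r_[np.concatenate(list(X.values())),np.zeros(8)],x_scale=np.r_[np.ones(9)*.01,np.ones(8)])
Y=q.x[:9].reshape(3,3);J=np.linalg.inv(q.jac.T@q.jac);print(Y,q.x[9:],"cost",q.cost)
g=np.zeros(17);g[8]=1;g[2]=g[5]=-.5;print("dz",Y[2,2]-Y[:2,2].mean(),"+-",np.sqrt(g@J@g))
E
```

```text
platL [0.5199 0.2809 0.1116] [[0.2, 0.3], [-0.1, -0.4], [0.0, 0.1], [-0.0, 0.1]]
platR [0.5068 0.164  0.1132] [[-0.0, -0.3], [-0.2, 0.1], [0.6, -0.2], [-0.5, 0.3]]
panR [0.5251 0.3022 0.1179] [[-0.8, -0.3], [0.0, 0.5], [0.4, -0.2], [0.3, -0.1]]
edge 0.11762018121440856
[[0.5225 0.2808 0.1084]
 [0.5101 0.1618 0.1085]
 [0.5281 0.3024 0.1141]] [ 0.9675  2.4758 -0.1701  0.8858 -0.0214 -1.7816 -0.6184 -2.0514] cost 8.071194512949312
dz 0.005684155635057128 +- 0.0006438203614464982
```

The pan is 5.8 ± 0.7 mm higher, so I need about 0.96 rad more. I'll regrasp with the tool turned by half a turn and continue.

```bash
sed -i 's/^HUB=.*/HUB=np.array([.549,.0065])/' h.py; python3 - <<'E'
from h import *
g=np.array([.5993,-.0681]);d=g-HUB;r=np.linalg.norm(d);b0=np.arctan2(d[1],d[0]);q=quat(b0+np.pi/2)
p=get_obs()["position"];bot.servo_line([p[0],p[1],.31],velocity=.2)
bot.reach([*g,.28],q);bot.servo_line([*g,.147],velocity=.15);hand.move_gripper(.015,40)
o=get_obs();print(r,b0,o["position"],o["wrist_force"],o["gripper_width"])
b=arc(HUB,r,b0,b0-.96,.147,np.pi/2,.07,.12,lambda b,f:f<-25,2)
hand.move_gripper(.05);o=get_obs();p=o["position"];d=p[:2]-HUB;print("b",np.arctan2(d[1],d[0]),p)
bot.servo_line([p[0],p[1],.30],velocity=.2)
bot.reach([.40,.24,.32],Q(5));cs=[]
for i,(p,t) in enumerate([([.42,.25,.23],45),([.42,.28,.31],15),([.50,.30,.29],0)]):
    bot.reach(p,Q(t))
    if i!=1: bot.dwell(.2);c=vision.read_camera("wrist");np.savez(f"x{i}.npz",**c);cs.append(c)
panels(cs,[(.5225,.2915,.118),(.507,.1644,.119)],"pics/z3.png");print(get_obs()["time_s"])
E
```

```text
0.08997360724123493 -0.9775533273215784 [ 0.59988676 -0.06821076  0.14794567] [-0.74604359 -0.20741479  6.28536771] 0.020881174223002962
b -1.10 ft -1.4 fr -1.2 fz 6.0 w 0.0208 j6 -0.60 t 35.1
b -1.34 ft 0.1 fr 0.5 fz 6.8 w 0.0214 j6 -0.38 t 35.7
b -1.58 ft -1.2 fr 2.3 fz 6.6 w 0.0208 j6 -0.15 t 36.3
b -1.82 ft 1.5 fr 4.4 fz 7.7 w 0.0211 j6 0.09 t 36.9
b -1.939613397874043 [ 0.51657791 -0.07738577  0.14677641]
origin 242 241
origin 420 251
origin 308 211
origin 468 229
43.05
```

View pics/z3.png

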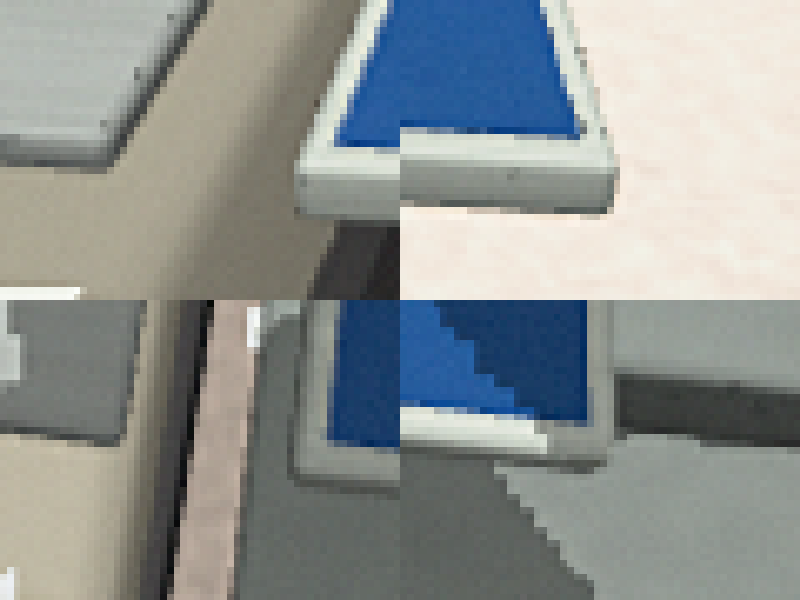

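Nearly level. I'll run a joint fit over all six views, using the known 5.77 mm rise and the 120 mm edge as constraints.

```bash
cat > fit.py <<'E'
from h import *
from scipy.optimize import least_squares
np.set_printoptions(precision=4,suppress=True)
c=[np.load(n+".npz") for n in("w0","w1","v0","v1","x0","x2")]
raw=lambda u:np.array((639-(u[0]-.5),479-(u[1]-.5)))
o=lambda ox,oy,x,y:(ox+x/6.6667,oy+y/6.6667)
P=[((287.6,274),(359.5,276.75),o(272,212,295,181),o(344,213,291,186),o(242,241,300,172),o(308,211,298,174)),
((450.9,281.3),(495.6,286.5),o(429,231,212,153),o(502,232,203,160),o(420,251,214,168),o(468,229,206,158)),
((258.2,262.5),(335.8,268.5),o(272,212,122,122),o(344,213,124,128),o(242,241,108,143),o(308,211,122,133))]
RISE=.00577
def run(ps,edge,use=range(6)):
    def res(p):
        Y=p[:9].reshape(3,3);s=p[9:].reshape(6,2);r=[s.ravel()/ps,[(Y[0,2]-Y[1,2])/.0002,(np.linalg.norm(Y[0]-Y[1])-.12)/edge]]
        for j in range(3):
            for i in use: r.append((proj(c[i],Y[j]+(0,0,RISE*(i>3 and j<2)))+s[i]-raw(P[j][i]))/.5)
        return np.concatenate([np.ravel(a) for a in r])
    q=least_squares(res,np.r_[.52,.281,.113,.507,.164,.113,.525,.302,.118,np.zeros(12)],x_scale=np.r_[np.ones(9)*.01,np.ones(12)])
    Y=q.x[:9].reshape(3,3);J=np.linalg.pinv(q.jac.T@q.jac);g=np.zeros(21);g[8]=1;g[2]=g[5]=-.5
    print(ps,edge,list(use),"zplat0",Y[:2,2],"dz now mm",1e3*(Y[2,2]-Y[:2,2].mean()-RISE),"+-",1e3*np.sqrt(g@J@g),"cost",q.cost)
for ps in(.3,1,3):
    for e in(.0005,.01): run(ps,e)
run(3,.0005,[0,1,2,3]);run(3,.0005,[4,5]);run(.3,.01,[4,5])
E
python3 fit.py
```

```text
0.3 0.0005 [0, 1, 2, 3, 4, 5] zplat0 [0.1117 0.1118] dz now mm 0.5012515375428491 +- 0.47153588614009656 cost 17.57707251244979
0.3 0.01 [0, 1, 2, 3, 4, 5] zplat0 [0.1121 0.1122] dz now mm 0.29022096850328266 +- 0.47393525023703276 cost 10.188259780597969
1 0.0005 [0, 1, 2, 3, 4, 5] zplat0 [0.1106 0.1107] dz now mm 0.4550311053803631 +- 0.4772596137052017 cost 15.024641839742774
1 0.01 [0, 1, 2, 3, 4, 5] zplat0 [0.1121 0.1122] dz now mm 0.2843599412575672 +- 0.475135142689285 cost 9.329050139158591
3 0.0005 [0, 1, 2, 3, 4, 5] zplat0 [0.1082 0.1083] dz now mm 0.326471745297441 +- 0.4943203016197224 cost 11.260558926648933
3 0.01 [0, 1, 2, 3, 4, 5] zplat0 [0.1122 0.1123] dz now mm 0.25842741119842544 +- 0.4810753895375814 cost 9.123796066802992
3 0.0005 [0, 1, 2, 3] zplat0 [0.1084 0.1085] dz now mm -0.08584440224257678 +- 0.643820339900214 cost 8.07119451294897
3 0.0005 [4, 5] zplat0 [0.107 0.107] dz now mm 0.8573699339549908 +- 0.7831511447262963 cost 1.4252072540593592
0.3 0.01 [4, 5] zplat0 [0.1117 0.1117] dz now mm 0.931864739920363 +- 0.7417666699457341 cost 0.6296811727079814
```

The residual is 0.35 ± 0.5 mm, so the platform counts as level. Before handing in I'll retract and check numerically that the crank is still out and the jar is standing.

```bash
python3 - <<'E'
from h import *
np.set_printoptions(precision=4,suppress=True)
p=get_obs()["position"];bot.servo_line([p[0]-.02,p[1],.34],velocity=.2);bot.reach([.25,.42,.34],quat(1.0))
t=vision.read_camera("top");t0=np.load("top0.npz")
def blob(c,lo,hi,x,y,w,h):
    m=cv2.inRange(cv2.cvtColor(c["frame"],cv2.COLOR_RGB2HSV)[y:y+h,x:x+w],lo,hi);k,_,st,ce=cv2.connectedComponentsWithStats(m)
    return [((ce[i]+(x,y)).round(1).tolist(),int(st[i,4])) for i in range(1,k) if st[i,4]>8]
red=blob(t,(0,150,40),(7,255,255),250,180,150,140);yel=blob(t,(20,110,60),(35,255,255),260,180,130,120)
print("red",red,"yel",yel)
for u,_ in red: g=onz(t,u,.165)[:2]-HUB;print("grip r",np.linalg.norm(g),"b",np.arctan2(g[1],g[0]))
for u,_ in yel: g=onz(t,u,.105)[:2]-HUB;print("latch r",np.linalg.norm(g),"b",np.arctan2(g[1],g[0]))
g=onz(t0,(299.4,255.7),.103)[:2]-HUB;print("latch0",np.linalg.norm(g),np.arctan2(g[1],g[0]))
for n,c in(("before",t0),("now",t)):print(n,"white lid",blob(c,(0,0,185),(180,30,255),195,195,60,55),"scoop",blob(c,(10,120,60),(20,255,255),345,255,35,50))
o=get_obs();print(o["time_s"],o["wrist_force"])
E
```

```text
red [([347.1, 243.1], 74)] yel [([331.7, 248.4], 29)]
grip r 0.09064707721002567 b -1.962523339486899
latch r 0.0632171340030804 b -2.2273184934430112
latch0 0.06232646272768626 2.7152111469488163
before white lid [] scoop [([360.9, 279.9], 178)]
now white lid [] scoop [([360.9, 279.9], 176)]
44.5333 [ 0.1312 -0.5649 -0.9909]
```

```bash
python3 - <<'E'
from h import *
for n in("w0","x0"):
    f=np.load(n+".npz")["frame"][::-1,::-1];m=cv2.inRange(cv2.cvtColor(f,cv2.COLOR_RGB2HSV),(5,150,40),(16,255,255))
    m[:,:300]=0;print(n,cv2.boundingRect(m))
print(hand_in())
E
```

```text
w0 (318, 146, 85, 113)
x0 (318, 138, 82, 114)
the job is handed in; nothing more can be done
None
```

The job is handed in at about 45 s: the crank is latched out, the wheel is turned about 4.95 rad clockwise, and the platform is within about 0.4 ± 0.5 mm of the pan by my camera estimate, with the jar standing, the scoop unmoved, the balance never approached and the arm clear; the beaker and reagent bottle were not re-checked.

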